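# Make up the moisture and ash test kits

## Task

Make up the two test kits from the stock standing on the bench, one thing to a compartment, any compartment: the moisture kit in the blue tray is the yellow-capped jar, the aluminium moisture tin and the small brass weight; the ash kit in the white tray is the green-capped jar and the porcelain crucible. Set each thing down upright on the compartment's floor without dropping it or tipping it over. Leave the red-capped jar, the large weight and the amber bottle standing where they are.

Things in the scene. Friction and masses are not known exactly. Their poses are not given: they have to be found in the camera images.
- yellow_jar: Oat sample jar, white, upright, round: 48 mm across, 68 mm tall, with a yellow screw cap (50 mm across, 18 mm tall, its top at 68 mm), 90 g. Origin: centre of its underside, z up.
- green_jar: Bran sample jar, white, upright, round: 48 mm across, 68 mm tall, with a green screw cap (50 mm across, 18 mm tall, its top at 68 mm), 90 g. Origin: centre of its underside, z up.
- tin: Aluminium moisture tin with its lid on (lid does not come off), dull silver-grey, round: 55 mm across the lid (upper half), 53 mm below, 30 mm tall, 35 g. Stands upright. Origin: centre of its underside, z up.
- crucible: White porcelain crucible with its lid on (in one piece), round: 44 mm across with upright sides from 18 to 36 mm height, tapering below to a 28 mm foot. The lid domes up to 41 mm and has an 11 mm knob, top at 48 mm. A thin grey line runs round below the lid. 50 g. Stands upright. Origin: centre of its underside, z up.
- small_weight: Small brass check weight, 200 g: upright cylinder 32 mm across and 29 mm tall, above it a neck and a 20 mm wide knob, top at 50 mm. Origin: centre of its underside, z up.
- blue_tray: Blue plastic kit tray, fixed to the bench, 228 mm long (its x) by 90 mm wide (its y), 18 mm tall over the rim. Walls and floor 3 mm thick. Two cross dividers, as tall as the rim, part it into three equal open-topped compartments, each 72 mm (x) by 84 mm (y) inside, centred at x = -75, 0 and +75 mm, y = 0. Origin: centre of its underside (the inside floor is at z = 3 mm), z up.
- white_tray: White plastic kit tray, fixed to the bench, 228 mm long (its x) by 90 mm wide (its y), 18 mm tall over the rim. Walls and floor 3 mm thick. Two cross dividers, as tall as the rim, part it into three equal open-topped compartments, each 72 mm (x) by 84 mm (y) inside, centred at x = -75, 0 and +75 mm, y = 0. Origin: centre of its underside (the inside floor is at z = 3 mm), z up.
- red_jar: Not wanted today: jar, white, upright, round: 48 mm across, 68 mm tall, with a red screw cap (50 mm across, 18 mm tall, its top at 68 mm), 90 g. Origin: centre of its underside, z up.
- big_weight: Not wanted today: large brass weight, 500 g, same form as the small one: 43 mm across, 39 mm tall, knob 27 mm wide with its top at 64 mm. Origin: centre of its underside, z up.
- amber_bottle: Not wanted today: small amber glass reagent bottle with a black cap, 38 mm across, 68 mm tall, 70 g. Origin: centre of its underside, z up.
Things that resemble listed ones, but are neither listed nor needed, are in the scene too. Leave any pink or turquoise look-alike of the small_weight alone.

How it is judged:
By the outcome, as a careful person would: the job done as asked, in the order asked, and still so for the second after the job is handed in, with the robot touching nothing.
It also fails if it takes over 115 s, if anything falls off the work surface, if the arm or the gripper's body presses on something with over 40 N, if the wrist force passes 120 N, or if a joint passes its speed limit or range.

## Robot

A 6-joint arm with a two-finger parallel gripper is mounted at the origin on the work surface. World frame = base frame: x ahead of the robot, y to its left, z up, the work surface at z = 0. Lengths are in m, angles in degrees, forces in N, time in s.
With the tool pointing down it reaches from about 0.35 to 0.875 m from the base axis. Payload 4.2 kg.
Tool frame: the origin (TCP) lies at the very end of the fingers, on their centre line; the grasp point (between the pads) lies 19 mm behind it; z points along the fingers, y is the line along which they close (so a half turn about z gives the same grasp; the last joint's range is limited). The gripper opens to 87 mm and grips with 3 to 60 N. Pads are 19 mm wide; open, the fingers measure 117 mm over their backs; the gripper's body (75 mm by 190 mm) begins 51 mm behind the grasp point.
Start: joints at [87.582, 22.042, 0.453, 0, -68.411, -14.817], TCP at [0.185, 0.597, 0.223] pointing down, gripper open.
Joint ranges: [-179.83, 179.83], [-69.29, 118.12], [-61.27, 80.66], [-181.25, 117.63], [-171.15, -9.14], [-177.46, 177.46]. Speed limits (degrees/s): [159.86, 159.86, 180, 180, 180, 180].

## Interface

Orientations are given as a 3x3 rotation matrix whose columns are the frame's x, y, z axes.
In Python, from plant import bot gives the robot as it stands.
- The arm moves only by the tool apply_moves, never from a script. Its argument "rows" is a list that holds one entry, the list of rows, each a list of 7 numbers: the shift along the tool's x, y, z in cm, then the turn, a rotation vector about the tool's x, y, z in degrees, then the closure, from 0 (fully open) to 1 (shut). In form: [[[tx, ty, tz, rx, ry, rz, jaw], ...]]. A call has 1 to 20 rows; each row shifts and turns the commanded pose from where the row before left it, along the tool's axes as they then stand; what a row does not reach is not made up. A row lasts 1/12 s, in which the tool goes at most 41.7 mm and 7.16 degrees, less where a joint would pass 70% of its speed; a pose out of reach is approached as far as the arm can. A call with a gripper value outside its range is refused whole. The fingers move at their own pace and stop on an object; "grip_force" is the grip in N (left out, the last holds). Time passes only in rows, so rows that do not move let the fingers close. It gives the time, the measured TCP pose, the force, the opening and the grip force at its end, in the units of the state.
- bot.observe(): the state, without advancing time (a new reading comes with each control period).
- bot.camera(name): name is "scene" or "side" or "wrist"; returns the picture (420x560x3 uint8, red, green, blue); there is no depth.
- bot.camera_model(name): a dict with "camera_matrix" (3x3 intrinsics, pixels), "extrinsics" (4x4, takes a point from camera to world coordinates). Camera axes: x right, y down, z forward; pixel columns grow to the right and rows downward; lengths in m; the calibration is good to about 2 mm. A picture is of the moment at which its call begins: read the wrist's pose just before it. camera_model takes no time and is no camera call; for the wrist camera it gives the pose at the moment of the call.
- bot.finish_job(): hands the job in; it is judged then, once.
The state is a dict: "time": time; "joint_positions": joint angles; "qvel": joint speeds; "joint_torque": joint torques, N m; "tcp_pos": TCP position; "ee_rot": TCP orientation; "wrist_force": force on the tool from outside, world axes, zero at the start; "moment": the same for the moment, N m; "opening": finger opening in m; "gripper_force": force on a finger pad.
Only numpy, scipy, OpenCV 4.12 (cv2) and the standard library are available. Lean on these libraries where they do the work, as an engineer would, in place of code of your own. Each camera call takes 0.05 s, during which the arm holds its last target. There are 200 camera calls.

## Working session

There is one attempt and no reset: what is moved stays moved. The work goes in short steps, Python scripts to look and compute and a tool call to move; the robot and the scene stay as the last step left them, time stands still between calls to the robot, and variables do not carry over. Pictures are saved under pics/ and viewed, at most 14 in all, crops included, and the job is handed in when it is done.

Besides the shell and the picture viewer there is one more tool, called by a JSON object that holds its "api" and its "payload", one argument or row to a line. apply_moves: Moves the arm, as the interface text tells. Its arguments: {"type":"object","properties":{"rows":{"type":"array","items":{"type":"array","items":{"type":"array","items":{"type":"number"}}}},"grip_force":{"type":"number"}},"required":["rows"]}

```bash
mkdir -p pics; ls; python3 - <<'E'
from plant import bot
import cv2,numpy as np
s=bot.observe(); print(s)
for n in("scene","side","wrist"):
    m=bot.camera_model(n); print(n,np.round(m["camera_matrix"],1).tolist(),np.round(m["extrinsics"],4).tolist())
    cv2.imwrite(f"pics/{n}0.png",cv2.resize(bot.camera(n)[:,:,::-1],None,fx=1.4,fy=1.4,interpolation=cv2.INTER_CUBIC))
E
```

```text
pics
{'time': 0.0, 'joint_positions': array([ 8.75834979e+01,  2.20897082e+01,  3.78171618e-01, -2.90212700e-02,
       -6.84111315e+01, -1.48178265e+01]), 'qvel': array([-0.02439302, -0.01855942,  0.07568583, -0.10583254,  0.0780432 ,
        0.01957535]), 'joint_torque': array([-1.29868572e-04, -3.90662026e+01,  1.87402815e+01,  4.21992704e+00,
        1.10156063e-02, -1.91166191e-04]), 'tcp_pos': array([0.18496459, 0.59635731, 0.22145964]), 'ee_rot': array([[ 9.55045660e-01, -2.96458213e-01, -5.60833009e-04],
       [-2.96458729e-01, -9.55043314e-01, -2.11915348e-03],
       [ 9.26206374e-05,  2.19015217e-03, -9.99997597e-01]]), 'wrist_force': array([ 0.22244158, -1.42733229,  0.37064267]), 'moment': array([-0.07287333,  0.02154885,  0.00756817]), 'gripper_force': 0.0, 'opening': 0.08729446877938055}
scene [[501.2, 0.0, 280.3], [0.0, 501.2, 206.6], [0.0, 0.0, 1.0]] [[-0.8395, 0.414, -0.3519, 0.8668], [0.5433, 0.6444, -0.5381, 0.5796], [0.004, -0.6429, -0.7659, 0.8761], [0.0, 0.0, 0.0, 1.0]]
side [[380.5, 0.0, 278.0], [0.0, 380.5, 202.6], [0.0, 0.0, 1.0]] [[0.9915, -0.0936, 0.0909, 0.4063], [-0.1299, -0.7705, 0.6241, -0.4438], [0.0116, -0.6305, -0.7761, 0.5789], [0.0, 0.0, 0.0, 1.0]]
wrist [[338.3, 0.0, 277.9], [0.0, 338.3, 212.1], [0.0, 0.0, 1.0]] [[-0.2964, -0.9217, -0.2502, 0.2535], [-0.9551, 0.2864, 0.0764, 0.5766], [0.0013, 0.2616, -0.9652, 0.3837], [0.0, 0.0, 0.0, 1.0]]
```

View pics/scene0.png

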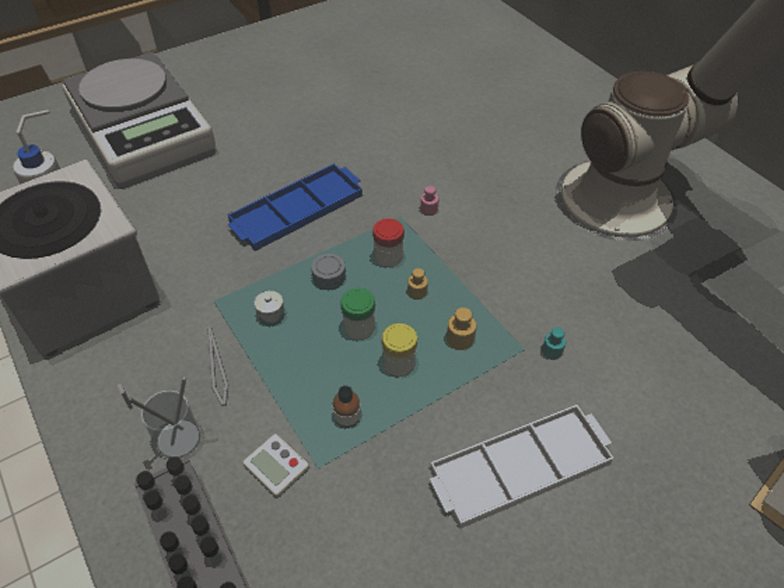

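View pics/side0.png

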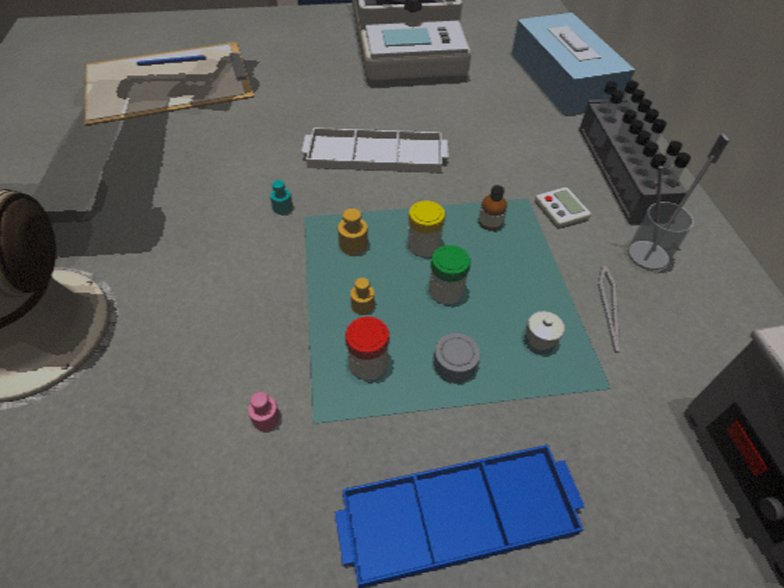

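View pics/wrist0.png

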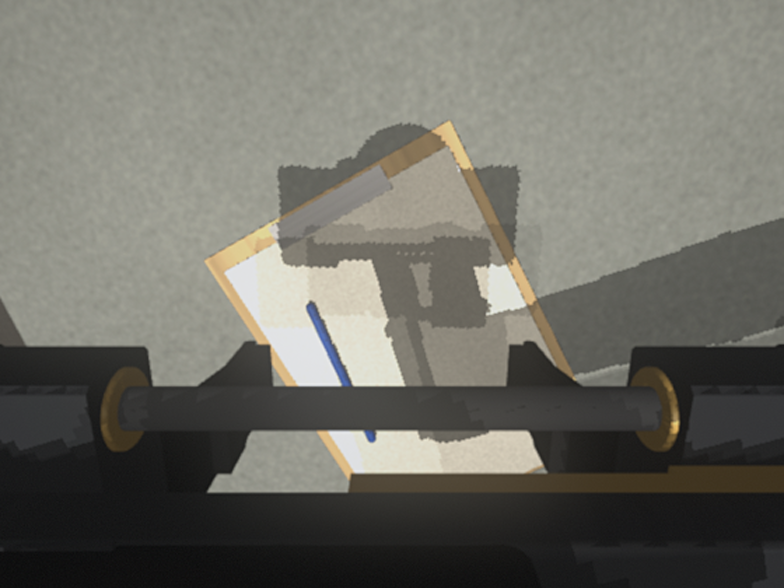

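The scene and side views show all the stock on the green mat. The caps are at scene (400,338) yellow, (358,303) green and (389,232) red, with the blue and white trays on either side. I'll triangulate from both views.

```bash
cat > h.py <<'E'
import numpy as np,cv2
from plant import bot
def ray(n,p,sc=1.4,m=None):
    m=m or bot.camera_model(n); K=np.array(m["camera_matrix"]);E=np.array(m["extrinsics"])
    d=E[:3,:3]@np.linalg.solve(K,[(p[0]+.5)/sc-.5,(p[1]+.5)/sc-.5,1]); return E[:3,3],d
def plane(n,p,z,sc=1.4,m=None):
    o,d=ray(n,p,sc,m); return o+d*(z-o[2])/d[2]
def grab(name,out,sc=1.4):
    s=bot.observe();m=bot.camera_model(name);im=bot.camera(name)
    cv2.imwrite(f"pics/{out}.png",cv2.resize(im[:,:,::-1],None,fx=sc,fy=sc,interpolation=cv2.INTER_CUBIC))
    np.savez(f"{out}.npz",K=m["camera_matrix"],E=m["extrinsics"]);return s,m,im
E
python3 - <<'E'
from h import *
P=dict(red=((389,231),(368,332),.068),green=((358,302),(451,259),.068),yellow=((400,337),(427,213),.068),tin=((328,266),(457,349),.03),
cruc=((268,296),(547,321),.048),small=((418,272),(362,285),.05),big=((462,314),(351,215),.064),amber=((346,391),(498,190),.068),teal=((557,332),(279,185),.05),pink=((430,190),(261,400),.05),
b1=((230,218),(581,527),.018),b2=((335,167),(358,580),.018),b3=((361,190),(344,490),.018),b4=((255,245),(547,450),.018),
w1=((432,463),(446,168),.018),w2=((577,408),(306,168),.018),w3=((611,460),(313,129),.018),w4=((461,521),(440,136),.018))
for k,(a,b,z) in P.items(): print(k,np.round(plane("scene",a,z)*1000,0)[:2],np.round(plane("side",b,z)*1000,0)[:2])
E
```

```text
red [433. -95.] [ 432. -101.]
green [552.   4.] [550.  -2.]
yellow [535.  92.] [534.  86.]
tin [ 539. -113.] [ 538. -113.]
cruc [654. -94.] [652. -98.]
small [434.  -9.] [433. -16.]
big [434. 104.] [430.  99.]
amber [645. 127.] [645. 122.]
teal [329. 198.] [328. 191.]
pink [ 309. -156.] [ 309. -163.]
b1 [ 623. -313.] [ 620. -324.]
b2 [ 401. -333.] [ 396. -343.]
b3 [ 393. -252.] [ 390. -259.]
b4 [ 614. -231.] [ 612. -244.]
w1 [592. 256.] [597. 240.]
w2 [373. 298.] [368. 267.]
w3 [389. 382.] [383. 374.]
w4 [606. 340.] [603. 328.]
```

{"api": "apply_moves", "payload": {
  "rows": [
    [[2.28, 1.44, 0, 0, 0, 0, 0], [2.28, 1.44, 0, 0, 0, 0, 0], [2.28, 1.44, 0, 0, 0, 0, 0], [2.28, 1.44, 0, 0, 0, 0, 0], [2.28, 1.44, 0, 0, 0, 0, 0], [2.28, 1.44, 0, 0, 0, 0, 0], [2.28, 1.44, 0, 0, 0, 0, 0], [2.28, 1.44, 0, 0, 0, 0, 0], [2.28, 1.44, 0, 0, 0, 0, 0], [2.28, 1.44, 0, 0, 0, 0, 0], [2.28, 1.44, 0, 0, 0, 0, 0], [2.28, 1.44, 0, 0, 0, 0, 0], [2.28, 1.44, 0, 0, 0, 0, 0], [2.28, 1.44, 0, 0, 0, 0, 0], [0, 0, 0, 0, 0, -6, 0], [0, 0, 0, 0, 0, 0, 0], [0, 0, 0, 0, 0, 0, 0]]
  ]
}}

```text
time: 1.57
tcp_pos: [0.4303, 0.3095, 0.2223]
ee_rot: [[0.98, -0.198, -0.0], [-0.198, -0.98, -0.0], [-0.0, 0.0, -1.0]]
wrist_force: [-0.2, -0.7, 0.2]
opening: 0.0872
gripper_force: 0.0
```

```bash
python3 - <<'E'
from h import *
s,m,im=grab("wrist","w1"); print(s["tcp_pos"],s["ee_rot"][:,0],s["time"])
E
```

```text
[0.43025811 0.3095472  0.22230489] [ 9.80252869e-01 -1.97747717e-01 -3.90524168e-04] 1.5667
```

View pics/w1.png

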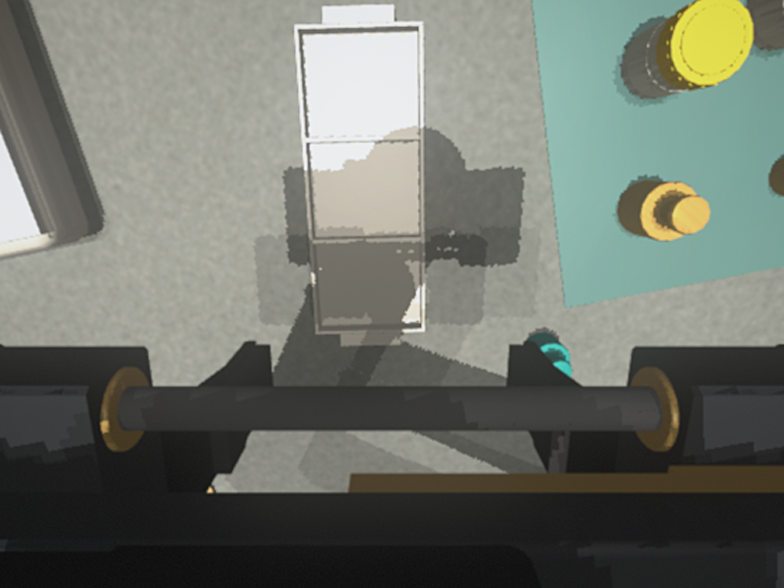

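The wrist view shows the white tray. Its rim corners are at (294,26), (423,21), (425,330) and (314,334), and the dividers at rows 139 and 237. The yellow cap is at (712,41).

{"api": "apply_moves", "payload": {
  "rows": [
    [[0.63, 2.69, 0, 0, 0, 0, 0], [0.63, 2.69, 0, 0, 0, 0, 0], [0.63, 2.69, 0, 0, 0, 0, 0], [0.63, 2.69, 0, 0, 0, 0, 0], [0.63, 2.69, 0, 0, 0, 0, 0], [0.63, 2.69, 0, 0, 0, 0, 0], [0.63, 2.69, 0, 0, 0, 0, 0], [0.63, 2.69, 0, 0, 0, 0, 0], [0.63, 2.69, 0, 0, 0, 0, 0], [0.63, 2.69, 0, 0, 0, 0, 0], [0.63, 2.69, 0, 0, 0, 0, 0], [0.63, 2.69, 0, 0, 0, 0, 0], [0, 0, 0, 0, 0, -6, 0], [0, 0, 0, 0, 0, -5.4, 0], [0, 0, 0, 0, 0, 0, 0], [0, 0, 0, 0, 0, 0, 0]]
  ]
}}

```text
time: 2.95
tcp_pos: [0.4416, -0.021, 0.2226]
ee_rot: [[1.0, 0.0, 0.0], [0.0, -1.0, 0.0], [0.0, -0.0, -1.0]]
wrist_force: [0.6, 0.3, -0.0]
opening: 0.0868
gripper_force: 0.0
```

```bash
python3 - <<'E'
from h import *
d=np.load("w1.npz");m=dict(camera_matrix=d["K"],extrinsics=d["E"])
for p,z in [((294,26),.018),((423,21),.018),((425,330),.018),((314,334),.018),((712,41),.068),((691,213),.064)]: print(p,np.round(plane(0,p,z,m=m)*1000,1))
s,m,im=grab("wrist","w2"); print(s["tcp_pos"],s["ee_rot"][:,0],s["time"])
E
```

```text
(294, 26) [607.2 342.6  18. ]
(423, 21) [592.6 254.3  18. ]
(425, 330) [370.  293.2  18. ]
(314, 334) [384.6 382.9  18. ]
(712, 41) [534.9  91.   68. ]
(691, 213) [432.6 104.5  64. ]
[ 0.44155812 -0.02099465  0.22259042] [9.99999899e-01 4.31277788e-04 1.24736541e-04] 2.95
```

View pics/w2.png

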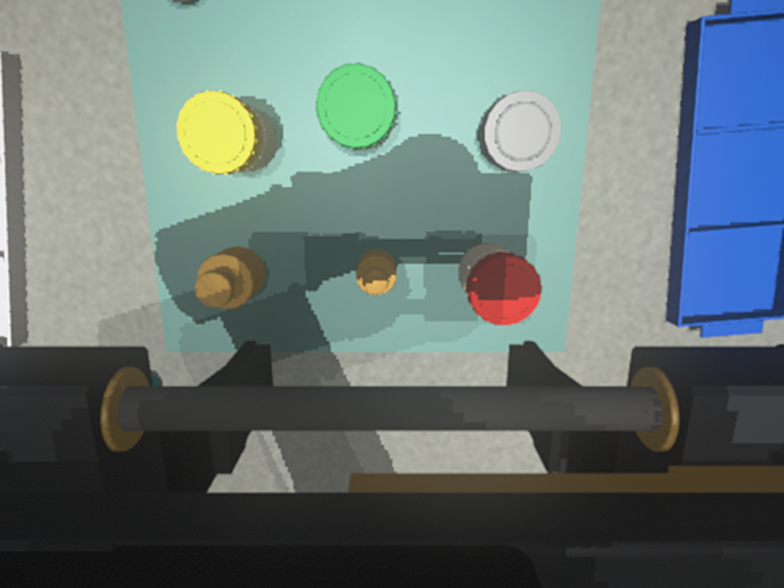

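The wrist view shows yellow at (215,132), green at (356,106), red at (503,288), the tin at (522,130) and the small weight at (377,275). The blue tray's near side runs from (702,17) to (668,326).

```bash
python3 - <<'E'
from h import *
d=np.load("w2.npz");m=dict(camera_matrix=d["K"],extrinsics=d["E"])
for p,z in [((215,132),.068),((356,106),.068),((503,288),.068),((522,130),.03),((377,282),.05),((377,273),.029),((702,17),.018),((668,326),.018)]: print(p,np.round(plane(0,p,z,m=m)*1000,1))
E
```

```text
(215, 132) [535.6  90.6  68. ]
(356, 106) [551.    1.1  68. ]
(503, 288) [433.9 -98.1  68. ]
(522, 130) [ 539.7 -113.7   30. ]
(377, 282) [433.9 -10.8  50. ]
(377, 273) [436.  -10.3  29. ]
(702, 17) [ 614.5 -235.8   18. ]
(668, 326) [ 389.6 -247.    18. ]
```

{"api": "apply_moves", "payload": {
  "rows": [
    [[1.57, -1.86, 0, 0, 0, 0, 0.2], [1.57, -1.86, 0, 0, 0, 0, 0.2], [1.57, -1.86, 0, 0, 0, 0, 0.2], [1.57, -1.86, 0, 0, 0, 0, 0.2], [1.57, -1.86, 0, 0, 0, 0, 0.2], [1.57, -1.86, 0, 0, 0, 0, 0.2], [0, 0, 1.5, 0, 0, 0, 0.2], [0, 0, 2.4, 0, 0, 0, 0.2], [0, 0, 2.4, 0, 0, 0, 0.2], [0, 0, 2.4, 0, 0, 0, 0.2], [0, 0, 2.4, 0, 0, 0, 0.2], [0, 0, 2.4, 0, 0, 0, 0.2], [0, 0, 2.4, 0, 0, 0, 0.2], [0, 0, 1.6, 0, 0, 0, 0.2], [0, 0, 1, 0, 0, 0, 0.2], [0, 0, 0, 0, 0, 0, 0.2], [0, 0, 0, 0, 0, 0, 1], [0, 0, 0, 0, 0, 0, 1], [0, 0, 0, 0, 0, 0, 1], [0, 0, 0, 0, 0, 0, 1]]
  ],
  "grip_force": 20
}}

```text
time: 4.67
tcp_pos: [0.5361, 0.0907, 0.0387]
ee_rot: [[1.0, 0.003, 0.002], [0.003, -1.0, 0.001], [0.002, -0.001, -1.0]]
wrist_force: [-0.5, -1.3, 0.3]
opening: 0.0501
gripper_force: 0.3
```

{"api": "apply_moves", "payload": {
  "rows": [
    [[0, 0, 0, 0, 0, 0, 1], [0, 0, -2.3, 0, 0, 0, 1], [0, 0, -2.3, 0, 0, 0, 1], [0, 0, -2.3, 0, 0, 0, 1], [0, 0, -2.3, 0, 0, 0, 1], [-0.66, 2.9, -2.3, 0, 0, 0, 1], [-0.66, 2.9, -2.3, 0, 0, 0, 1], [-0.66, 2.9, -2.3, 0, 0, 0, 1], [-0.66, 2.9, 0, 0, 0, 0, 1], [-0.66, 2.9, 0, 0, 0, 0, 1], [-0.66, 2.9, 0, 0, 0, 0, 1], [-0.66, 2.9, 0, 0, 0, 0, 1], [-0.66, 2.9, 0, 0, 0, 0, 1], [-0.66, 2.9, 0, 0, 0, 0, 1], [-0.66, 2.9, 0, 0, 0, 0, 1], [-0.66, 2.9, 0, 0, 0, 0, 1], [-0.66, 2.9, 0, 0, 0, 0, 1], [-0.66, 2.9, 0, 0, 0, 0, 1], [0, 0, 0, 0, 0, 0, 1], [0, 0, 0, 0, 0, 0, 1]]
  ]
}}

```text
time: 6.33
tcp_pos: [0.4499, -0.288, 0.1984]
ee_rot: [[1.0, -0.0, -0.0], [-0.0, -1.0, 0.0], [-0.0, -0.0, -1.0]]
wrist_force: [0.1, 0.2, -1.2]
opening: 0.0494
gripper_force: 20.0
```

```bash
python3 - <<'E'
from h import *
s,m,im=grab("wrist","w3"); print(s["tcp_pos"],s["ee_rot"][:,0],s["time"],s["gripper_force"],s["opening"])
E
```

```text
[ 0.44986356 -0.28803185  0.19840711] [ 9.99999864e-01 -4.77162922e-04 -2.11961329e-04] 6.3333 20.00119079835713 0.049408508749013626
```

View pics/w3.png

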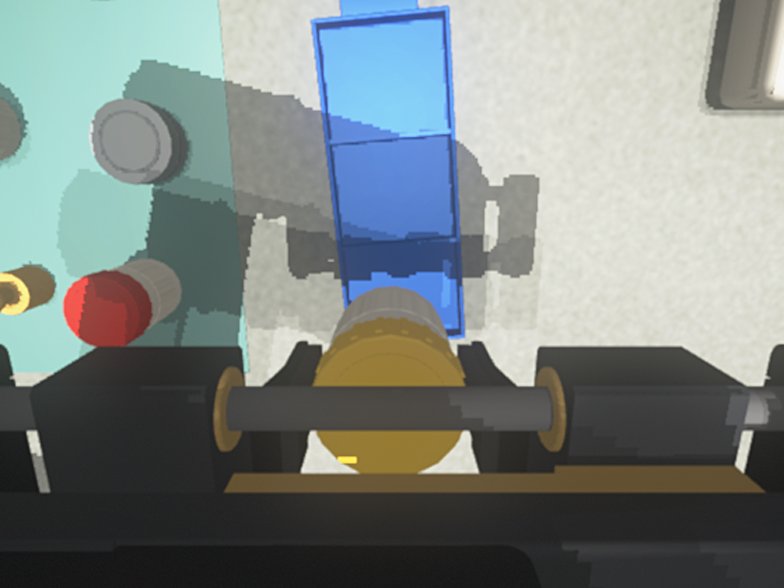

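The wrist view shows the jar held in the gripper. The blue tray's rim corners are at (312,20), (448,6) and (464,336), and its divider ends at (329,142)/(452,133) and (338,243)/(458,238).

```bash
python3 - <<'E'
from h import *
d=np.load("w3.npz");m=dict(camera_matrix=d["K"],extrinsics=d["E"])
Q=[((312,20),(114,45)),((448,6),(114,-45)),((464,336),(-114,-45)),((329,142),(37.5,45)),((452,133),(37.5,-45)),((338,243),(-37.5,45)),((458,238),(-37.5,-45))]
W=np.array([plane(0,p,.018,m=m)[:2]*1000 for p,_ in Q]);L=np.array([q for _,q in Q],float)
M,_=cv2.estimateAffinePartial2D(L,W);a=np.degrees(np.arctan2(M[1,0],M[0,0]))
print(np.round(W,1).tolist(),a,np.hypot(*M[:,0]),M[:,2], [np.round(M[:,2]+x*np.array([np.cos(np.radians(a)),np.sin(np.radians(a))]),1) for x in(75,0,-75)])
d=np.load("w2.npz");m=dict(camera_matrix=d["K"],extrinsics=d["E"])
E
```

```text
[[614.4, -236.8], [622.4, -324.5], [397.8, -343.9], [539.3, -245.3], [545.1, -329.7], [469.4, -249.4], [473.0, -336.5]] 4.750313271848721 0.9816254715140942 [ 506.08884051 -290.16970423] [array([ 580.8, -284. ]), array([ 506.1, -290.2]), array([ 431.3, -296.4])]
```

{"api": "apply_moves", "payload": {
  "rows": [
    [[2.19, -0.1, 0, 0, 0, 0, 1], [2.19, -0.1, 0, 0, 0, 0, 1], [2.19, -0.1, 0, 0, 0, 0, 1], [2.19, -0.1, 0, 0, 0, 0, 1], [2.19, -0.1, 0, 0, 0, 0, 1], [2.19, -0.1, 0, 0, 0, 0, 1], [0, 0, 1.2, 0, 0, -4.7, 1], [0, 0, 2.2, 0, 0, 0, 1], [0, 0, 2.2, 0, 0, 0, 1], [0, 0, 2.2, 0, 0, 0, 1], [0, 0, 2.2, 0, 0, 0, 1], [0, 0, 2.2, 0, 0, 0, 1], [0, 0, 1.8, 0, 0, 0, 1], [0, 0, 0.8, 0, 0, 0, 1], [0, 0, 0.4, 0, 0, 0, 1], [0, 0, 0.3, 0, 0, 0, 1], [0, 0, 0.3, 0, 0, 0, 1], [0, 0, 0.05, 0, 0, 0, 1], [0, 0, 0, 0, 0, 0, 1], [0, 0, 0, 0, 0, 0, 1]]
  ]
}}

```text
time: 8.05
tcp_pos: [0.5832, -0.2806, 0.0417]
ee_rot: [[0.996, 0.085, 0.003], [0.085, -0.996, -0.001], [0.003, 0.001, -1.0]]
wrist_force: [0.3, 2.1, 5.5]
opening: 0.0493
gripper_force: 20.0
```

{"api": "apply_moves", "payload": {
  "rows": [
    [[0, 0, 0, 0, 0, 0, 0.25], [0, 0, 0, 0, 0, 0, 0.25], [0, 0, 0, 0, 0, 0, 0.25], [0, 0, -0.8, 0, 0, 0, 0.25], [0, 0, -2.4, 0, 0, 0, 0.25], [0, 0, -2.4, 0, 0, 0, 0.25], [0, 0, -2.4, 0, 0, 0, 0.25], [0, 0, -2.4, 0, 0, 0, 0.15], [0, 0, -2.4, 0, 0, 0, 0.15], [0, 0, -2, 0, 0, 0, 0.15], [-0.42, -2.43, 0, 0, 0, 0, 0.15], [-0.42, -2.43, 0, 0, 0, 0, 0.15], [-0.42, -2.43, 0, 0, 0, 0, 0.15], [-0.42, -2.43, 0, 0, 0, 0, 0.15], [-0.42, -2.43, 0, 0, 0, 0, 0.15], [-0.42, -2.43, 0, 0, 0, 0, 0.15], [-0.42, -2.43, 0, 0, 0, 0, 0.15], [0, 0, 0, 0, 0, 0, 0.15], [0, 0, 0, 0, 0, 0, 0.15]]
  ]
}}

```text
time: 9.63
tcp_pos: [0.5383, -0.1128, 0.1887]
ee_rot: [[0.996, 0.087, 0.001], [0.087, -0.996, -0.0], [0.001, 0.0, -1.0]]
wrist_force: [0.0, -1.2, 0.4]
opening: 0.0744
gripper_force: 0.0
```

```bash
python3 - <<'E'
from h import *
s,m,im=grab("side","s1",1.4); print(s["tcp_pos"],s["opening"])
E
```

```text
[ 0.53827816 -0.11277329  0.18872156] 0.07435832903828314
```

View pics/s1.png

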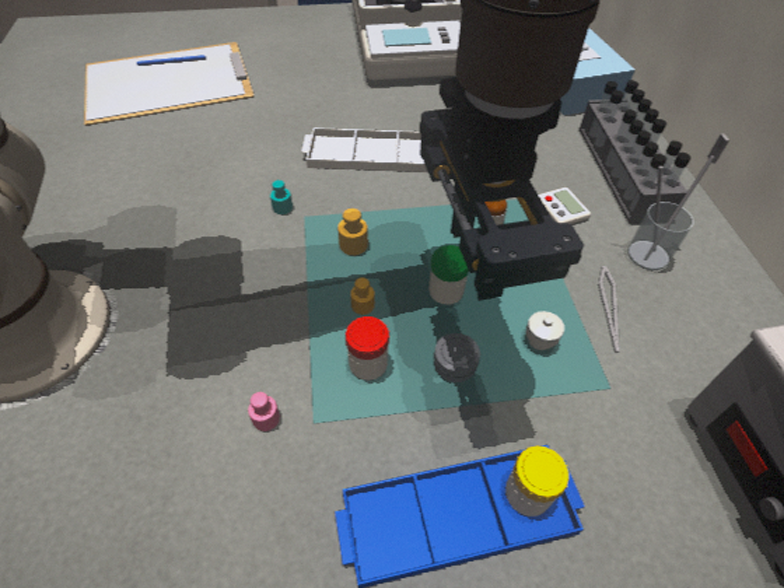

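The yellow jar stands upright in the blue tray's far compartment, cap at (542,470). The gripper is above the tin at (457,355).

{"api": "apply_moves", "payload": {
  "rows": [
    [[0.1, 0, 2.2, 0, 0, 0, 0.15], [0, 0, 2.2, 0, 0, 0, 0.15], [0, 0, 2.2, 0, 0, 0, 0.15], [0, 0, 2.2, 0, 0, 0, 0.15], [0, 0, 2.2, 0, 0, 0, 0.15], [0, 0, 2.2, 0, 0, 0, 0.15], [0, 0, 2.2, 0, 0, 0, 0.15], [0, 0, 1.2, 0, 0, 0, 0.15], [0, 0, 0.65, 0, 0, 0, 0.15], [0, 0, 0, 0, 0, 0, 0.15], [0, 0, 0, 0, 0, 0, 1], [0, 0, 0, 0, 0, 0, 1], [0, 0, 0, 0, 0, 0, 1], [0, 0, 0, 0, 0, 0, 1], [0, 0, 0, 0, 0, 0, 1]]
  ],
  "grip_force": 15
}}

```text
time: 10.93
tcp_pos: [0.5401, -0.1135, 0.0166]
ee_rot: [[0.996, 0.085, 0.002], [0.085, -0.996, -0.0], [0.002, 0.0, -1.0]]
wrist_force: [-0.5, 0.0, 2.7]
opening: 0.0548
gripper_force: 15.0
```

{"api": "apply_moves", "payload": {
  "rows": [
    [[0, 0, -2.2, 0, 0, 0, 1], [0, 0, -2.2, 0, 0, 0, 1], [0, 0, -2.2, 0, 0, 0, 1], [-0.61, 2.14, -2.2, 0, 0, 0, 1], [-0.61, 2.14, -2.2, 0, 0, 0, 1], [-0.61, 2.14, 0, 0, 0, 0, 1], [-0.61, 2.14, 0, 0, 0, 0, 1], [-0.61, 2.14, 0, 0, 0, 0, 1], [-0.61, 2.14, 0, 0, 0, 0, 1], [-0.61, 2.14, 0, 0, 0, 0, 1], [-0.61, 2.14, 0, 0, 0, 0, 1], [0, 0, 1.4, 0, 0, 0, 1], [0, 0, 2.2, 0, 0, 0, 1], [0, 0, 2.2, 0, 0, 0, 1], [0, 0, 2.2, 0, 0, 0, 1], [0, 0, 1.2, 0, 0, 0, 1], [0, 0, 0.8, 0, 0, 0, 1], [0, 0, 0, 0, 0, 0, 1], [0, 0, 0, 0, 0, 0, 1]]
  ]
}}

```text
time: 12.52
tcp_pos: [0.5055, -0.2882, 0.0258]
ee_rot: [[0.996, 0.085, 0.0], [0.085, -0.996, -0.0], [0.0, 0.0, -1.0]]
wrist_force: [0.0, 0.2, -0.1]
opening: 0.0547
gripper_force: 15.0
```

{"api": "apply_moves", "payload": {
  "rows": [
    [[0, 0, 0.3, 0, 0, 0, 1], [0, 0, 0.2, 0, 0, 0, 1], [0, 0, 0.1, 0, 0, 0, 1], [0, 0, 0.05, 0, 0, 0, 1], [0, 0, 0, 0, 0, 0, 1], [0, 0, 0, 0, 0, 0, 1]]
  ]
}}

```text
time: 13.02
tcp_pos: [0.5055, -0.2882, 0.0196]
ee_rot: [[0.996, 0.085, 0.001], [0.085, -0.996, -0.0], [0.001, 0.0, -1.0]]
wrist_force: [-1.2, 0.4, 2.1]
opening: 0.0544
gripper_force: 15.0
```

{"api": "apply_moves", "payload": {
  "rows": [
    [[0, 0, 0, 0, 0, 0, 0.22], [0, 0, 0, 0, 0, 0, 0.22], [0, 0, 0, 0, 0, 0, 0.22], [0, 0, -0.8, 0, 0, 0, 0.22], [0, 0, -2.4, 0, 0, 0, 0.22], [0, 0, -2.4, 0, 0, 0, 0.22], [0, 0, -2.4, 0, 0, 0, 0.3], [0, 0, -2.4, 0, 0, 0, 0.3], [0, 0, -2.4, 0, 0, 0, 0.3], [0, 0, -2.4, 0, 0, 0, 0.4], [-0.48, -2.82, 0, 0, 0, 0, 0.4], [-0.48, -2.82, 0, 0, 0, 0, 0.4], [-0.48, -2.82, 0, 0, 0, 0, 0.4], [-0.48, -2.82, 0, 0, 0, 0, 0.4], [-0.48, -2.82, 0, 0, 0, 0, 0.4], [-0.48, -2.82, 0, 0, 0, 0, 0.4], [-0.48, -2.82, 0, 0, 0, 0, 0.4], [-0.48, -2.82, 0, 0, 0, 0, 0.4], [-0.48, -2.82, 0, 0, 0, 0, 0.4], [-0.48, -2.82, 0, 0, 0, 0, 0.4]]
  ]
}}

```text
time: 14.68
tcp_pos: [0.433, -0.0101, 0.1717]
ee_rot: [[0.996, 0.085, 0.001], [0.085, -0.996, 0.0], [0.001, -0.0, -1.0]]
wrist_force: [0.9, 0.2, -0.3]
opening: 0.0522
gripper_force: 0.0
```

```bash
python3 - <<'E'
from h import *
s,m,im=grab("side","s2",1.4); print(s["tcp_pos"],s["opening"],s["ee_rot"][:,0])
E
```

```text
[ 0.43300102 -0.01009978  0.17171768] 0.05222305501172829 [0.99640666 0.08469125 0.00107607]
```

View pics/s2.png

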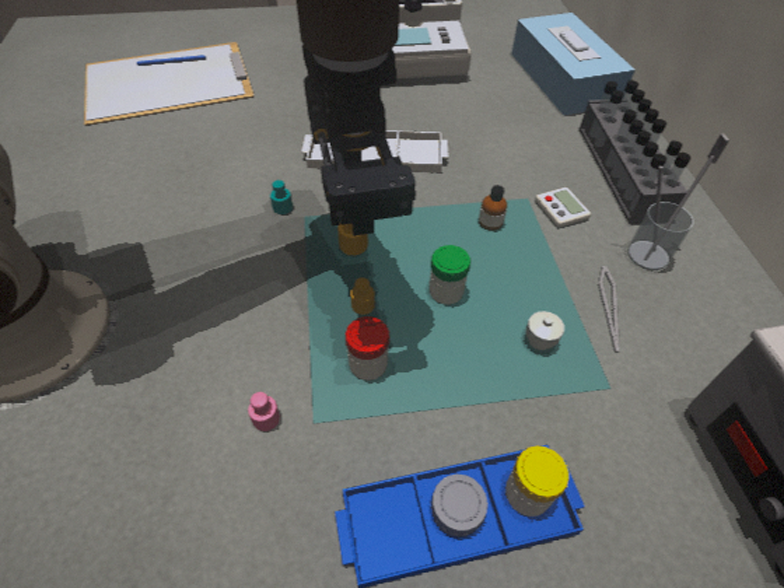

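The tin stands flat in the blue tray's middle compartment at (460,503), and the gripper is above the small weight.

{"api": "apply_moves", "payload": {
  "rows": [
    [[0.1, 0.1, 2.2, 0, 0, 0, 0.4], [0, 0, 2.2, 0, 0, 0, 0.4], [0, 0, 2.2, 0, 0, 0, 0.4], [0, 0, 2.2, 0, 0, 0, 0.4], [0, 0, 2.2, 0, 0, 0, 0.4], [0, 0, 2.2, 0, 0, 0, 0.4], [0, 0, 1.6, 0, 0, 0, 0.4], [0, 0, 0.9, 0, 0, 0, 0.4], [0, 0, 0.5, 0, 0, 0, 0.4], [0, 0, 0.2, 0, 0, 0, 0.4], [0, 0, 0, 0, 0, 0, 0.4], [0, 0, 0, 0, 0, 0, 1], [0, 0, 0, 0, 0, 0, 1], [0, 0, 0, 0, 0, 0, 1], [0, 0, 0, 0, 0, 0, 1], [0, 0, 0, 0, 0, 0, 1], [0, 0, 0, 0, 0, 0, 1]]
  ],
  "grip_force": 30
}}

```text
time: 16.15
tcp_pos: [0.4351, -0.0119, 0.0076]
ee_rot: [[0.996, 0.085, 0.001], [0.085, -0.996, 0.0], [0.001, -0.0, -1.0]]
wrist_force: [-0.7, 1.7, 5.4]
opening: 0.0313
gripper_force: 30.1
```

{"api": "apply_moves", "payload": {
  "rows": [
    [[0, 0, -2.4, 0, 0, 0, 1], [0, 0, -2.4, 0, 0, 0, 1], [0, 0, -2.4, 0, 0, 0, 1], [0, 0, -2.4, 0, 0, 0, 1], [0, 0, -2.4, 0, 0, 0, 1], [-0.26, 2.55, 0, 0, 0, 0, 1], [-0.26, 2.55, 0, 0, 0, 0, 1], [-0.26, 2.55, 0, 0, 0, 0, 1], [-0.26, 2.55, 0, 0, 0, 0, 1], [-0.26, 2.55, 0, 0, 0, 0, 1], [-0.26, 2.55, 0, 0, 0, 0, 1], [-0.26, 2.55, 0, 0, 0, 0, 1], [-0.26, 2.55, 0, 0, 0, 0, 1], [-0.26, 2.55, 0, 0, 0, 0, 1], [-0.26, 2.55, 0, 0, 0, 0, 1], [-0.26, 2.55, 0, 0, 0, 0, 1], [0, 0, 2, 0, 0, 0, 1], [0, 0, 2, 0, 0, 0, 1], [0, 0, 2, 0, 0, 0, 1], [0, 0, 1, 0, 0, 0, 1]]
  ]
}}

```text
time: 17.82
tcp_pos: [0.4274, -0.2934, 0.054]
ee_rot: [[0.997, 0.083, -0.006], [0.083, -0.997, 0.003], [-0.005, -0.003, -1.0]]
wrist_force: [-0.0, 0.4, -2.2]
opening: 0.0316
gripper_force: 30.0
```

{"api": "apply_moves", "payload": {
  "rows": [
    [[0.3, 0, 1.2, 0, 0, 0, 1], [0, 0, 1.2, 0, 0, 0, 1], [0, 0, 0.8, 0, 0, 0, 1], [0, 0, 0.5, 0, 0, 0, 1], [0, 0, 0.3, 0, 0, 0, 1], [0, 0, 0, 0, 0, 0, 1], [0, 0, 0, 0, 0, 0, 1]]
  ]
}}

```text
time: 18.4
tcp_pos: [0.4332, -0.2939, 0.0174]
ee_rot: [[0.996, 0.085, 0.001], [0.085, -0.996, -0.0], [0.001, 0.0, -1.0]]
wrist_force: [0.4, 0.4, -2.1]
opening: 0.0309
gripper_force: 30.0
```

{"api": "apply_moves", "payload": {
  "rows": [
    [[0, 0, 0.3, 0, 0, 0, 1], [0, 0, 0.2, 0, 0, 0, 1], [0, 0, 0.12, 0, 0, 0, 1], [0, 0, 0.08, 0, 0, 0, 1], [0, 0, 0, 0, 0, 0, 1], [0, 0, 0, 0, 0, 0, 1]]
  ]
}}

```text
time: 18.9
tcp_pos: [0.4329, -0.2938, 0.0106]
ee_rot: [[0.996, 0.085, 0.0], [0.085, -0.996, -0.0], [0.0, 0.0, -1.0]]
wrist_force: [-0.4, 1.8, 3.7]
opening: 0.0312
gripper_force: 30.1
```

{"api": "apply_moves", "payload": {
  "rows": [
    [[0, 0, 0, 0, 0, 0, 0.5], [0, 0, 0, 0, 0, 0, 0.5], [0, 0, 0, 0, 0, 0, 0.5], [0, 0, -0.8, 0, 0, 0, 0.5], [0, 0, -2, 0, 0, 0, 0.5], [0, 0, -2.4, 0, 0, 0, 0.5], [0, 0, -2.4, 0, 0, 0, 0.5], [0, 0, -2.4, 0, 0, 0, 0.5], [0, 0, -2.4, 0, 0, 0, 0.3], [0, 0, -2.4, 0, 0, 0, 0.2], [1.43, -2.84, 0, 0, 0, 0, 0.2], [1.43, -2.84, 0, 0, 0, 0, 0.2], [1.43, -2.84, 0, 0, 0, 0, 0.2], [1.43, -2.84, 0, 0, 0, 0, 0.2], [1.43, -2.84, 0, 0, 0, 0, 0.2], [1.43, -2.84, 0, 0, 0, 0, 0.2], [1.43, -2.84, 0, 0, 0, 0, 0.2], [1.43, -2.84, 0, 0, 0, 0, 0.2], [1.43, -2.84, 0, 0, 0, 0, 0.2], [1.43, -2.84, 0, 0, 0, 0, 0.2]]
  ]
}}

```text
time: 20.57
tcp_pos: [0.5517, 0.0029, 0.1587]
ee_rot: [[0.996, 0.085, 0.001], [0.085, -0.996, 0.0], [0.001, -0.0, -1.0]]
wrist_force: [0.5, 0.2, 0.2]
opening: 0.0692
gripper_force: 0.0
```

```bash
python3 - <<'E'
from h import *
s,m,im=grab("side","s3",1.4); print(s["tcp_pos"],s["opening"],s["ee_rot"][:,0])
E
```

```text
[0.55171024 0.00285696 0.15874817] 0.06916723796047122 [9.96373567e-01 8.50816762e-02 9.07346151e-04]
```

View pics/s3.png

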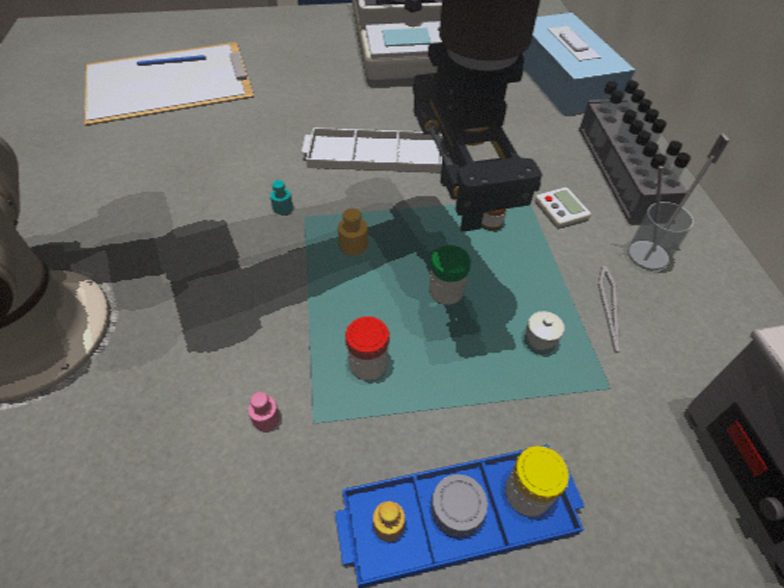

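The blue kit is complete and upright: weight at (390,520), tin at (460,503), yellow jar at (542,470). Next is the green jar.

{"api": "apply_moves", "payload": {
  "rows": [
    [[0, 0.15, 2.2, 0, 0, 0, 0.2], [0, 0, 2.2, 0, 0, 0, 0.2], [0, 0, 2.2, 0, 0, 0, 0.2], [0, 0, 2.2, 0, 0, 0, 0.2], [0, 0, 1.9, 0, 0, 0, 0.2], [0, 0, 0.9, 0, 0, 0, 0.2], [0, 0, 0.45, 0, 0, 0, 0.2], [0, 0, 0, 0, 0, 0, 0.2], [0, 0, 0, 0, 0, 0, 1], [0, 0, 0, 0, 0, 0, 1], [0, 0, 0, 0, 0, 0, 1], [0, 0, 0, 0, 0, 0, 1], [0, 0, 0, 0, 0, 0, 1], [0, 0, 0, 0, 0, 0, 1]]
  ],
  "grip_force": 20
}}

```text
time: 21.78
tcp_pos: [0.552, -0.0001, 0.0384]
ee_rot: [[0.996, 0.085, 0.002], [0.085, -0.996, 0.0], [0.002, -0.0, -1.0]]
wrist_force: [0.8, 1.2, 3.4]
opening: 0.0493
gripper_force: 20.0
```

{"api": "apply_moves", "payload": {
  "rows": [
    [[0, 0, -2.4, 0, 0, 0, 1], [0, 0, -2.4, 0, 0, 0, 1], [0, 0, -2.4, 0, 0, 0, 1], [0, 0, -2.4, 0, 0, 0, 1], [0, 0, -2.4, 0, 0, 0, 1], [0.335, -2.755, 0, 0, 0, 0, 1], [0.335, -2.755, 0, 0, 0, 0, 1], [0.335, -2.755, 0, 0, 0, 0, 1], [0.335, -2.755, 0, 0, 0, 0, 1], [0.335, -2.755, 0, 0, 0, 0, 1], [0.335, -2.755, 0, 0, 0, 0, 1], [0.335, -2.755, 0, 0, 0, 0, 1], [0.335, -2.755, 0, 0, 0, 0, 1], [0.335, -2.755, 0, 0, 0, 0, 1], [0.335, -2.755, 0, 0, 0, 0, 1], [0.335, -2.755, 0, 0, 0, 0, 1], [0, 0, 0, 0, 0, 5, 1], [0, 0, 0, 0, 0, 5, 1], [0, 0, 0, 0, 0, 5, 1], [0, 0, 0, 0, 0, 0, 1]]
  ]
}}

```text
time: 23.45
tcp_pos: [0.5619, 0.3049, 0.1569]
ee_rot: [[0.984, -0.177, -0.001], [-0.177, -0.984, -0.001], [-0.001, 0.001, -1.0]]
wrist_force: [0.2, -0.6, -1.3]
opening: 0.0493
gripper_force: 20.0
```

{"api": "apply_moves", "payload": {
  "rows": [
    [[0.1, 0, 2.2, 0, 0, 0, 1], [0, 0, 2.2, 0, 0, 0, 1], [0, 0, 2.2, 0, 0, 0, 1], [0, 0, 2.2, 0, 0, 0, 1], [0, 0, 1.4, 0, 0, 0, 1], [0, 0, 0.7, 0, 0, 0, 1], [0, 0, 0.4, 0, 0, 0, 1], [0, 0, 0.2, 0, 0, 0, 1], [0, 0, 0.05, 0, 0, 0, 1], [0, 0, 0, 0, 0, 0, 1], [0, 0, 0, 0, 0, 0, 1]]
  ]
}}

```text
time: 24.37
tcp_pos: [0.5639, 0.3051, 0.0431]
ee_rot: [[0.984, -0.176, 0.002], [-0.176, -0.984, 0.001], [0.001, -0.002, -1.0]]
wrist_force: [0.1, 1.4, -1.1]
opening: 0.0489
gripper_force: 20.0
```

{"api": "apply_moves", "payload": {
  "rows": [
    [[0, 0, 0.1, 0, 0, 0, 1], [0, 0, 0.08, 0, 0, 0, 1], [0, 0, 0.05, 0, 0, 0, 1], [0, 0, 0, 0, 0, 0, 1], [0, 0, 0, 0, 0, 0, 1]]
  ]
}}

```text
time: 24.78
tcp_pos: [0.564, 0.3051, 0.0414]
ee_rot: [[0.985, -0.175, 0.002], [-0.175, -0.985, 0.001], [0.002, -0.001, -1.0]]
wrist_force: [-0.8, -0.2, 5.3]
opening: 0.0495
gripper_force: 20.0
```

{"api": "apply_moves", "payload": {
  "rows": [
    [[0, 0, 0, 0, 0, 0, 0.25], [0, 0, 0, 0, 0, 0, 0.25], [0, 0, 0, 0, 0, 0, 0.25], [0, 0, -0.8, 0, 0, 0, 0.25], [0, 0, -2.4, 0, 0, 0, 0.25], [0, 0, -2.4, 0, 0, 0, 0.25], [0, 0, -2.4, 0, 0, 0, 0.25], [0.81, 2.99, -2.4, 0, 0, 0, 0.25], [0.81, 2.99, -2.4, 0, 0, 0, 0.25], [0.81, 2.99, -2.4, 0, 0, 0, 0.25], [0.81, 2.99, 0, 0, 0, 0, 0.25], [0.81, 2.99, 0, 0, 0, 0, 0.25], [0.81, 2.99, 0, 0, 0, 0, 0.25], [0.81, 2.99, 0, 0, 0, 0, 0.25], [0.81, 2.99, 0, 0, 0, 0, 0.25], [0.81, 2.99, 0, 0, 0, 0, 0.25], [0.81, 2.99, 0, 0, 0, 0, 0.25], [0.81, 2.99, 0, 0, 0, 0, 0.25], [0.81, 2.99, 0, 0, 0, 0, 0.25], [0.81, 2.99, 0, 0, 0, 0, 0.25]]
  ]
}}

```text
time: 26.45
tcp_pos: [0.5985, -0.098, 0.1923]
ee_rot: [[0.984, -0.176, 0.0], [-0.176, -0.984, -0.0], [0.0, -0.0, -1.0]]
wrist_force: [0.3, -0.5, -0.0]
opening: 0.0651
gripper_force: 0.0
```

```bash
python3 - <<'E'
from h import *
grab("scene","c1");s,m,im=grab("wrist","w4"); print(s["tcp_pos"],s["ee_rot"][:,0],s["time"],s["opening"])
E
```

```text
[ 0.5986324  -0.10244928  0.19211721] [ 9.83660689e-01 -1.80032236e-01  2.08601640e-04] 26.5 0.0656812477802893
```

View pics/w4.png

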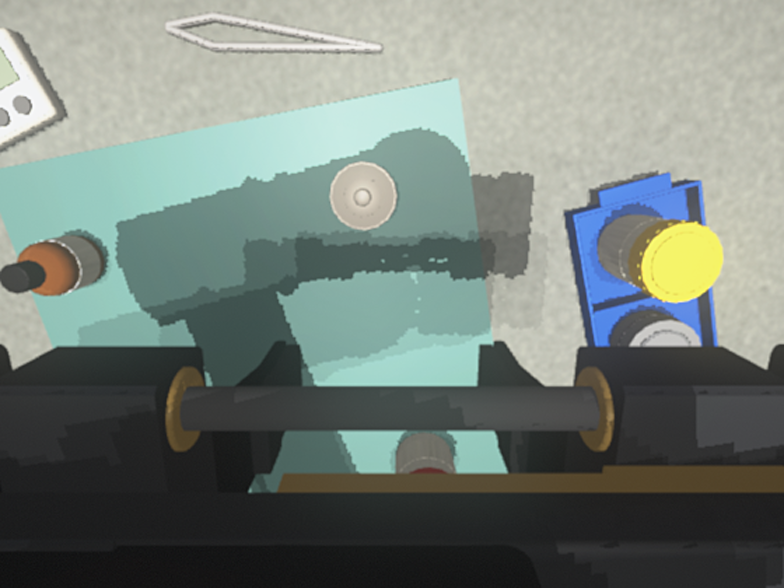

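View pics/c1.png

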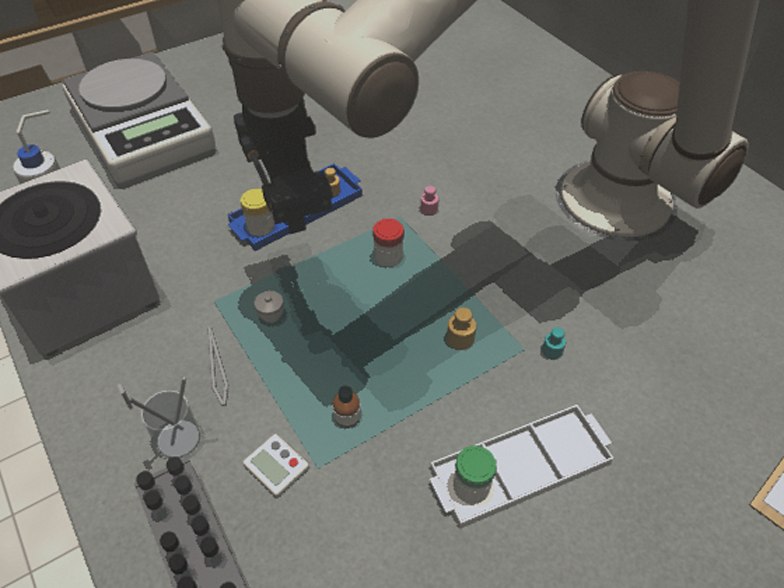

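The green jar stands upright in the white tray at (476,466). In the wrist view the crucible knob is at (363,197). The arm was still moving slightly, so I'll let it settle 2 rows and take a fresh measurement.

{"api": "apply_moves", "payload": {
  "rows": [
    [[0, 0, 0, 0, 0, 0, 0.25], [0, 0, 0, 0, 0, 0, 0.25]]
  ]
}}

```text
time: 26.72
tcp_pos: [0.5986, -0.0962, 0.1919]
ee_rot: [[0.984, -0.176, 0.0], [-0.176, -0.984, 0.0], [-0.0, -0.0, -1.0]]
wrist_force: [0.3, 0.7, -1.0]
opening: 0.0653
gripper_force: 0.0
```

```bash
python3 - <<'E'
from h import *
d=np.load("w4.npz");m=dict(camera_matrix=d["K"],extrinsics=d["E"])
print(plane(0,(363,197),.048,m=m),plane(0,(363,196),.038,m=m))
s=bot.observe();t=s["tcp_pos"];print(t,s["ee_rot"].T@(plane(0,(363,197),.048,m=m)-t)*100)
s,m,im=grab("wrist","w5",1)
g=cv2.medianBlur(cv2.cvtColor(im,cv2.COLOR_RGB2GRAY),3)[90:190,210:320]
print(cv2.HoughCircles(g,cv2.HOUGH_GRADIENT,1.5,50,param1=80,param2=20,minRadius=18,maxRadius=30))
for c in (cv2.HoughCircles(g,cv2.HOUGH_GRADIENT,1.5,50,param1=80,param2=20,minRadius=18,maxRadius=30) if True else [])[0][:2]:
    print(plane(0,(c[0]+210,c[1]+90),.036,1,m))
E
```

```text
[ 0.65513692 -0.09484652  0.048     ] [ 0.65530927 -0.09434323  0.038     ]
[ 0.59855481 -0.09615423  0.19190133] [ 5.54711129 -1.1217332  14.39026211]
[[[54.75 47.25 25.35]]]
[ 0.65653289 -0.09291692  0.036     ]
```

{"api": "apply_moves", "payload": {
  "rows": [
    [[1.85, -0.37, 0, 0, 0, 0, 0.25], [1.85, -0.37, 0, 0, 0, 0, 0.25], [1.85, -0.37, 0, 0, 0, 0, 0.25], [0, 0, 2.2, 0, 0, 0, 0.25], [0, 0, 2.2, 0, 0, 0, 0.25], [0, 0, 2.2, 0, 0, 0, 0.25], [0, 0, 2.2, 0, 0, 0, 0.25], [0, 0, 2.2, 0, 0, 0, 0.25], [0, 0, 2.2, 0, 0, 0, 0.25], [0, 0, 2, 0, 0, 0, 0.25], [0, 0, 1.2, 0, 0, 0, 0.25], [0, 0, 0.7, 0, 0, 0, 0.25], [0, 0, 0.4, 0, 0, 0, 0.25], [0, 0, 0, 0, 0, 0, 0.25], [0, 0, 0, 0, 0, 0, 1], [0, 0, 0, 0, 0, 0, 1], [0, 0, 0, 0, 0, 0, 1], [0, 0, 0, 0, 0, 0, 1], [0, 0, 0, 0, 0, 0, 1], [0, 0, 0, 0, 0, 0, 1]]
  ],
  "grip_force": 15
}}

```text
time: 28.43
tcp_pos: [0.6557, -0.0954, 0.0176]
ee_rot: [[0.984, -0.176, 0.001], [-0.176, -0.984, -0.0], [0.001, -0.0, -1.0]]
wrist_force: [-0.4, 0.4, 2.7]
opening: 0.0435
gripper_force: 15.0
```

{"api": "apply_moves", "payload": {
  "rows": [
    [[0, 0, -2.4, 0, 0, 0, 1], [0, 0, -2.4, 0, 0, 0, 1], [0, 0, -2.4, 0, 0, 0, 1], [0, 0, -2.4, 0, 0, 0, 1], [-1.95, -2.36, -2.4, 0, 0, 0, 1], [-1.95, -2.36, -2.4, 0, 0, 0, 1], [-1.95, -2.36, 0, 0, 0, 0, 1], [-1.95, -2.36, 0, 0, 0, 0, 1], [-1.95, -2.36, 0, 0, 0, 0, 1], [-1.95, -2.36, 0, 0, 0, 0, 1], [-1.95, -2.36, 0, 0, 0, 0, 1], [-1.95, -2.36, 0, 0, 0, 0, 1], [-1.95, -2.36, 0, 0, 0, 0, 1], [-1.95, -2.36, 0, 0, 0, 0, 1], [-1.95, -2.36, 0, 0, 0, 0, 1], [-1.95, -2.36, 0, 0, 0, 0, 1], [-1.95, -2.36, 0, 0, 0, 0, 1], [-1.95, -2.36, 0, 0, 0, 0, 1], [-1.95, -2.36, 0, 0, 0, 0, 1], [-1.95, -2.36, 0, 0, 0, 0, 1]]
  ]
}}

```text
time: 30.1
tcp_pos: [0.4134, 0.3323, 0.1608]
ee_rot: [[0.984, -0.176, -0.0], [-0.176, -0.984, 0.0], [-0.0, -0.0, -1.0]]
wrist_force: [0.6, 0.5, -0.0]
opening: 0.0435
gripper_force: 15.0
```

{"api": "apply_moves", "payload": {
  "rows": [
    [[0, 0, 0, 0, 0, 0, 1], [0, 0, 0, 0, 0, 0, 1]]
  ]
}}

```text
time: 30.27
tcp_pos: [0.4137, 0.3323, 0.1606]
ee_rot: [[0.985, -0.173, -0.0], [-0.173, -0.985, -0.0], [-0.0, 0.0, -1.0]]
wrist_force: [0.8, -1.3, -0.9]
opening: 0.0432
gripper_force: 15.0
```

{"api": "apply_moves", "payload": {
  "rows": [
    [[0.1, 0.1, 2.2, 0, 0, 0, 1], [0, 0, 2.2, 0, 0, 0, 1], [0, 0, 2.2, 0, 0, 0, 1], [0, 0, 2.2, 0, 0, 0, 1], [0, 0, 2.2, 0, 0, 0, 1], [0, 0, 1.5, 0, 0, 0, 1], [0, 0, 0.8, 0, 0, 0, 1], [0, 0, 0.4, 0, 0, 0, 1], [0, 0, 0.1, 0, 0, 0, 1], [0, 0, 0, 0, 0, 0, 1], [0, 0, 0, 0, 0, 0, 1]]
  ]
}}

```text
time: 31.18
tcp_pos: [0.416, 0.3306, 0.0238]
ee_rot: [[0.984, -0.176, 0.001], [-0.176, -0.984, 0.002], [0.001, -0.002, -1.0]]
wrist_force: [0.0, 0.0, -0.3]
opening: 0.0435
gripper_force: 15.0
```

{"api": "apply_moves", "payload": {
  "rows": [
    [[0, 0, 0.15, 0, 0, 0, 1], [0, 0, 0.1, 0, 0, 0, 1], [0, 0, 0.08, 0, 0, 0, 1], [0, 0, 0.04, 0, 0, 0, 1], [0, 0, 0, 0, 0, 0, 1], [0, 0, 0, 0, 0, 0, 1]]
  ]
}}

```text
time: 31.68
tcp_pos: [0.4156, 0.3305, 0.0205]
ee_rot: [[0.985, -0.175, 0.001], [-0.175, -0.985, 0.001], [0.001, -0.001, -1.0]]
wrist_force: [-2.4, -0.9, 6.9]
opening: 0.0434
gripper_force: 15.0
```

{"api": "apply_moves", "payload": {
  "rows": [
    [[0, 0, 0, 0, 0, 0, 0.35], [0, 0, 0, 0, 0, 0, 0.35], [0, 0, 0, 0, 0, 0, 0.35], [0, 0, 0, 0, 0, 0, 0.35], [0, 0, -0.8, 0, 0, 0, 0.35], [0, 0, -2.4, 0, 0, 0, 0.35], [0, 0, -2.4, 0, 0, 0, 0.35], [0, 0, -2.4, 0, 0, 0, 0.35], [0, 0, -2.4, 0, 0, 0, 0.35], [0, 0, -2.4, 0, 0, 0, 0.35], [0, 0, -2.4, 0, 0, 0, 0.35], [0, 0, -2.4, 0, 0, 0, 0.35], [0, 0, 0, 0, 0, 0, 0.35], [0, 0, 0, 0, 0, 0, 0.35]]
  ]
}}

```text
time: 32.85
tcp_pos: [0.4158, 0.3307, 0.197]
ee_rot: [[0.984, -0.176, 0.002], [-0.176, -0.984, 0.003], [0.002, -0.004, -1.0]]
wrist_force: [0.2, -0.6, 0.0]
opening: 0.0565
gripper_force: 0.0
```

```bash
python3 - <<'E'
from h import *
s,m,im=grab("side","s4"); print(s["tcp_pos"],s["opening"])
w=bot.camera("wrist"); cv2.imwrite("pics/f.png",np.hstack([im[:,:,::-1],w[:,:,::-1]])[:,:]) 
a=cv2.resize(np.hstack([im,w])[:,:,::-1],(800,300),interpolation=cv2.INTER_AREA); b=cv2.resize(im[60:200,180:400,::-1],(471,300))
cv2.imwrite("pics/final.png",np.vstack([a,np.hstack([b,np.zeros((300,329,3),np.uint8)])]))
E
```

```text
[0.41576576 0.33072934 0.19704044] 0.05652040647853545
```

View pics/final.png

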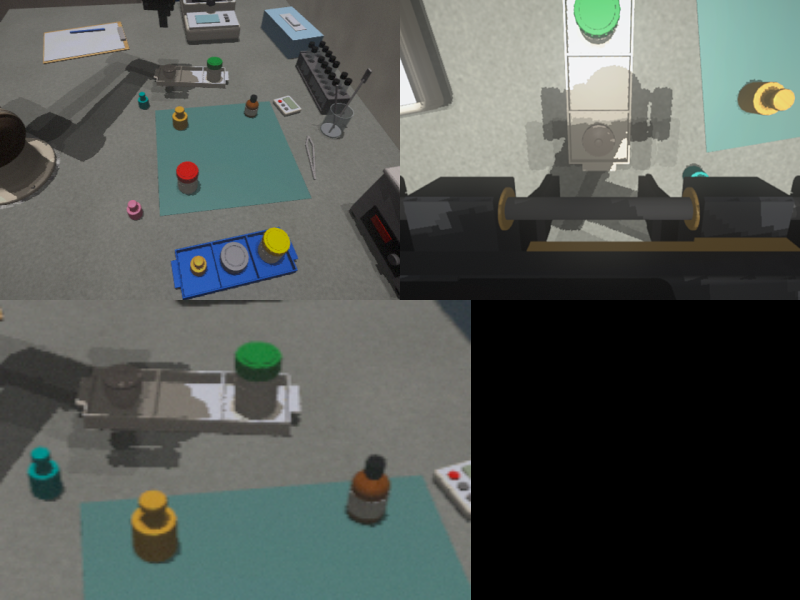

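All five items stand upright in their compartments: the crucible at (123,385) and the green jar at (258,380) in the lower crop, and the full blue kit in the side view. The red jar, large weight and amber bottle are where they were, so I'm handing in.

```bash
python3 -c "
from plant import bot
print(bot.finish_job())"
```

```text
the job is handed in; nothing more can be done
None
```

I handed the job in after about 33 s of robot time: the blue tray holds the yellow-capped jar, tin and small brass weight, the white tray holds the green-capped jar and crucible, all upright on their compartment floors, and nothing else was moved.

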